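Cover a circuit board in the test fixture and switch the test on

TASK

Pick up the white cover plate by its black handle and lower it, level and gently, onto the test nest that holds the blue circuit board, so that both guide pins come up through its two holes together (big pin in the big hole, orange stripes at the same end) and its feet rest fully home on the board. Do not drop or force it. Once the cover is home and let go, throw the red-balled switch lever all the way over, leaving the scanner, the spare board and the screwdriver where they are.

Things in the scene. Friction and masses are not known exactly. Their poses are not given: they have to be found in the camera images.
- cover_grip (a point): centre of the black handle bar of the loose white cover plate (0.3 to 0.6 kg, standing on its feet on the table). Bar: 100 mm long along x, 22 mm wide (y), 22 mm tall, level, on a post near each end, 29 mm clear below it. Plate: 190 (x) x 110 (y) x 12 mm, its top 40 mm and underside 52 mm below this point. x points to the end with the big hole and orange stripe; z up
- big_hole (a point): mouth of the cover's round 16 mm hole, at the level of the plate's underside (78 mm along the cover's x from the handle centre, 52 mm below it); same axes as the cover
- small_slot (a point): mouth of the cover's other hole, a slot 15 mm long (x) x 12 mm wide (y), at the level of the plate's underside (-78 mm along the cover's x from the handle centre); same axes as the cover
- feet_bottom (a point): midway between the cover's four white feet (12 mm diameter, at x = +-46, y = +-38 mm, 22 mm long below the plate), level with their lower ends, 74 mm straight below the handle centre; same axes as the cover
- nest_loaded: fixed tan nest block that holds the blue circuit board, on the brown case; 200 (x) x 124 (y) x 15 mm, origin at the centre of its underside. x points to its end with the big pin and orange stripe; z up. The board, 116 x 92 x 4 mm, is fixed at its centre, top 19 mm above the origin; parts on it stand up to 12 mm high and clear the cover and its feet
- big_pin (a point): top end, on the axis, of the loaded nest's big upright guide pin: steel, 14 mm diameter, at x = +78 mm on the nest's x axis, ending 63 mm above the nest's origin, the top 6 mm tapering by 4 mm in radius; same axes as the nest
- small_pin (a point): the same of the small guide pin: 10 mm diameter, at x = -78 mm, same height and taper
- board_top (a point): centre of the board's upper face in the loaded nest. When the cover is home the point between its feet is here, its underside is 22 mm higher, and the pins stand 10 mm out of its top; same axes as the nest
- nest_empty: the other nest on the same case, 144 mm away to one side: same block and pins, but no board, only a dark pocket with brass contact pins. Leave it uncovered
- case: the fixed rust-brown fixture case, 250 (x) x 290 (y) x 60 mm tall, origin at the centre of its underside on the table; carries both nests side by side along its y
- lever_base: fixed grey block of the switch lever, 70 (x) x 50 (y) x 25 mm, origin at the centre of its underside on the table. The lever turns about a level axis along this block's y, 22 mm above the origin, and swings towards the block's +x
- lever (a joint): lever angle, rad: at 0 the lever leans 0.5 rad from upright towards the block's -x, at 1.0 (end stop) it leans 0.5 rad towards +x. It stays where it is left; about 1 N at the ball moves it
- lever_tip (a point): centre of the red ball, 26 mm in diameter, at the end of the lever, 90 mm from the lever's axis
- scanner: loose black barcode scanner lying on its side, about 165 x 105 x 44 mm, origin near its middle on the table; bystander
- spare_board: loose spare blue circuit board, 116 x 92 mm, lying on the table with no nest, origin at the centre of its underside; bystander
- screwdriver: loose screwdriver about 190 mm long lying on the table; bystander
There are look-alikes about, which are no part of the job. Of the things that look like the part that bears cover_grip, the smaller one is meant.

How it is judged:
By the outcome, as a careful person would: the job done as asked, in the order asked, and still so for the second after the job is handed in, with the robot touching nothing.
It also fails if it takes over 61 s, if anything falls off the work surface, if the arm or the gripper's body presses on something with over 40 N, if the wrist force passes 120 N, or if a joint passes its speed limit or range.

ROBOT

A 7-joint arm with a two-finger parallel gripper is mounted at the origin on the work surface. World frame = base frame: x ahead of the robot, y to its left, z up, the work surface at z = 0. Lengths are in m, angles in rad, forces in N, time in s.
With the tool pointing down it reaches from about 0.4 to 0.9 m from the base axis. Payload 5.5 kg.
Tool frame: the origin (TCP) lies midway between the tips of the shut fingers; the grasp point (between the pads) lies r.grasp_offset behind it (r.grasp_offset is the distance from the TCP to the grasp point, in m); z points along the fingers, x is the direction in which the jaws open and shut, and the axes are right-handed (so a half turn about z gives the same grasp; the last joint's range is limited). The gripper opens to 85 mm and grips with 20 to 120 N. Pads are 22 mm wide; open, the fingers measure 114 mm over their backs; the gripper's body (76 mm by 85 mm) begins 54 mm behind the grasp point. The pads swing forward as they close: fully open they stand 13 mm farther back than shut.
Start: joints at [1.56, 0.501, -0.427, 1.55, 0.221, 1.138, -0.21], TCP at [0.176, -0.626, 0.231] pointing down, gripper open.
Joint ranges: [-2.88, 2.88], [-0.31, 2.03], [-1.54, 1.56], [0.2, 2.42], [-1.41, 4.55], [0.19, 2.02], [-2.57, 2.57]. Speed limits (rad/s): [2.57, 2.57, 3.14, 3.14, 3.14, 3.14, 3.14].

INTERFACE

Orientations are given as [roll, pitch, yaw] about the fixed x, y, z axes, in that order (R = Rz(yaw) Ry(pitch) Rx(roll)).
In Python, from station import r gives the robot as it stands. The module is installed in compiled form; this text tells all that it offers.
- The arm moves only by the shell command python3 -m pendant 'ROWS'. ROWS is JSON, a list of rows, each an object of numbers: "tx", "ty", "tz": the shift along the tool's x, y, z in m; "wx", "wy", "wz": the turn, a rotation vector about the tool's x, y, z in degrees; "gripper": the opening in per cent of the stroke, from 0 (shut) to 100 (fully open). A call has 1 to 20 rows; each row shifts and turns the commanded pose from where the row before left it, along the tool's axes as they then stand; what a row does not reach is not made up. A row lasts 1/10 s, in which the tool goes at most 50 mm and 8.59 degrees, less where a joint would pass 70% of its speed; a pose out of reach is approached as far as the arm can. A call is refused whole if a number of a shift passes 0.05 or a number of a turn 8.59, either way. A call with a gripper value outside its range is refused whole. The fingers move at their own pace and stop on an object; the grip force is fixed at half the most. Time passes only in rows, so rows that do not move let the fingers close. It gives the time, the measured TCP pose, the force and the opening at its end, in the units of the state.
- r.read_state(): the state, without advancing time (a new reading comes with each control period).
- r.snapshot(name): name is "scene" or "top" or "wrist"; returns the picture (400x640x3 uint8, blue, green, red); there is no depth.
- r.get_calibration(name): a dict with "mtx" (3x3 intrinsics, pixels), "rvec" (rotation vector, rad) and "tvec" (3), from world to camera coordinates, as OpenCV has them. Camera axes: x right, y down, z forward; pixel columns grow to the right and rows downward; lengths in m; the calibration is good to about 2 mm. A picture is of the moment at which its call begins: read the wrist's pose just before it. get_calibration takes no time and is no camera call; for the wrist camera it gives the pose at the moment of the call.
- r.close_job(): hands the job in, once; it reports no verdict.
The state is a dict: "t": time; "q": joint angles; "dq": joint speeds; "effort": joint torques, N m; "ee_pos": TCP position; "tool_rot": TCP orientation; "wrist_force": force on the tool from outside, world axes, zero at the start; "torque": the same for the moment, N m; "grip_width": finger opening in m.
Only numpy, scipy, OpenCV 4.12 (cv2) and the standard library are available. Lean on these libraries where they do the work, as an engineer would, in place of code of your own. Each camera call takes 0.05 s, during which the arm holds its last target.

## Working session

There is one attempt and no reset: what is moved stays moved. The work goes in short steps, Python scripts to look and compute and a shell command to move; the robot and the scene stay as the last step left them, time stands still between calls to the robot, and variables do not carry over. Pictures are saved under pics/ and viewed, and the job is handed in when it is done.

```bash
mkdir -p pics; python3 - <<'E'
from station import r
import cv2
print(r.read_state(), r.grasp_offset)
for n in ("scene","top","wrist"):
    c=r.get_calibration(n); print(n,c)
    cv2.imwrite(f"pics/{n}0.png",r.snapshot(n))
E
```

```text
{'t': 0.0, 'q': array([ 1.56020711,  0.50186435, -0.42676749,  1.55146432,  0.22079324,
        1.13829818, -0.21031675]), 'dq': array([ 0.00206948, -0.0003359 ,  0.0015268 , -0.00105548,  0.00011115,
        0.00094386,  0.00045009]), 'effort': array([ 4.02096048e-04, -5.69519734e+01, -5.81586376e+00, -2.80944514e+01,
        1.07560851e-02,  1.18912742e-02, -5.95221604e-05]), 'ee_pos': array([ 0.17550364, -0.62512721,  0.23024095]), 'tool_rot': array([-3.14152854e+00,  1.97950208e-03, -1.29698972e+00]), 'wrist_force': array([-0.58034953,  0.42837603,  0.45927127]), 'torque': array([-0.00841734, -0.0008954 , -0.0598844 ]), 'grip_width': 0.08515022025769092} 0.0187
scene {'mtx': array([[471.02985657,   0.        , 325.03205324],
       [  0.        , 471.02985657, 204.55089421],
       [  0.        ,   0.        ,   1.        ]]), 'rvec': array([ 2.19836867,  0.91253006, -0.39593476]), 'tvec': array([-0.38330616, -0.17150785,  1.62374642])}
top {'mtx': array([[361.37967177,   0.        , 318.88600667],
       [  0.        , 361.37967177, 205.29053005],
       [  0.        ,   0.        ,   1.        ]]), 'rvec': array([ 2.1098338 , -2.10631799,  0.22023196]), 'tvec': array([0.02834549, 0.52244769, 1.26584188])}
wrist {'mtx': array([[330.80608129,   0.        , 328.56426988],
       [  0.        , 330.80608129, 198.41931139],
       [  0.        ,   0.        ,   1.        ]]), 'rvec': array([-2.29204216,  1.73568963,  0.28351697]), 'tvec': array([-0.64850371, -0.04069597,  0.38063133])}
```

View pics/scene0.png

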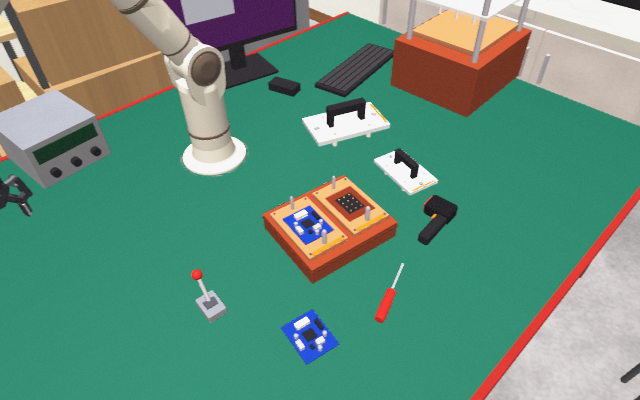

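View pics/top0.png

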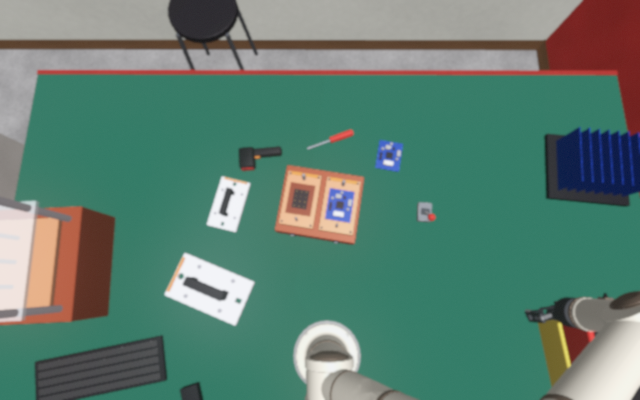

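View pics/wrist0.png

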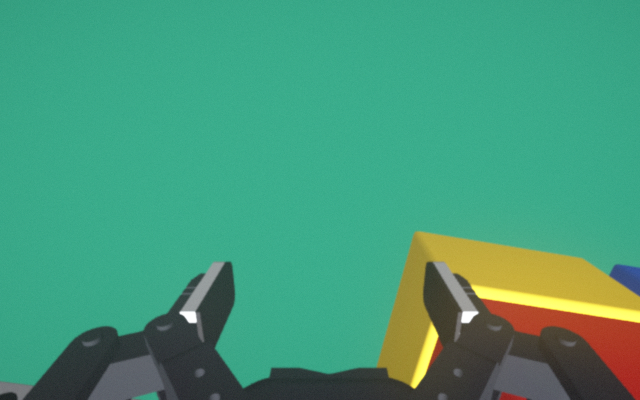

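```bash
cat > h.py <<'E'
import cv2,numpy as np
from station import r
def cal(n):
    c=r.get_calibration(n); return c['mtx'],cv2.Rodrigues(c['rvec'])[0],np.ravel(c['tvec'])
def ray(K,R,t,u,v):
    d=R.T@np.linalg.solve(K,[u,v,1.]); return -R.T@t,d
def bp(c,u,v,z):
    o,d=ray(*c,u,v); return o+d*(z-o[2])/d[2]
def pj(c,p):
    K,R,t=c; q=K@(R@np.asarray(p,float)+t); return q[:2]/q[2]
E
python3 - <<'E'
import cv2
a=cv2.imread('pics/top0.png'); 
cv2.imwrite('pics/top0a.png',cv2.resize(a[120:250,190:450],None,fx=3,fy=3,interpolation=cv2.INTER_CUBIC))
b=cv2.imread('pics/scene0.png'); 
cv2.imwrite('pics/scene0a.png',cv2.resize(b[140:330,180:460],None,fx=2.8,fy=2.8,interpolation=cv2.INTER_CUBIC))
E
```

```text
(no output)
```

View pics/top0a.png

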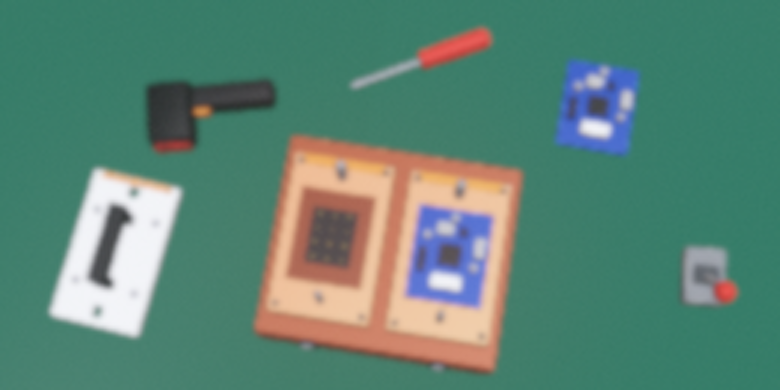

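View pics/scene0a.png

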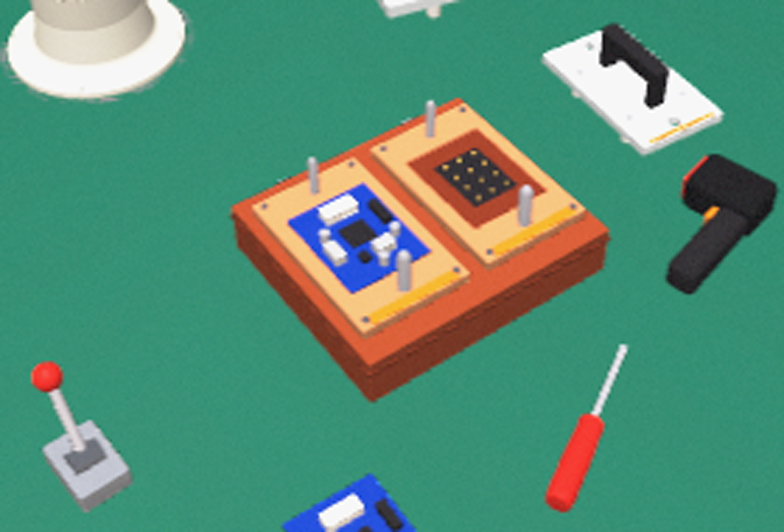

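```bash
cat > e.py <<'E'
from h import *
T=cal('top');S=cal('scene')
t=lambda u,v:(190+(u+.5)/3-.5,120+(v+.5)/3-.5)
s=lambda u,v:(180+(u+.5)/2.8-.5,140+(v+.5)/2.8-.5)
def fit(pts,obs):
    from scipy.optimize import least_squares
    # obs: list (cam, (u,v), local xyz with world z)
    def f(p):
        c,sn=np.cos(p[2]),np.sin(p[2]); o=[]
        for C,uv,l in obs:
            o+=list(pj(C,[p[0]+c*l[0]-sn*l[1],p[1]+sn*l[0]+c*l[1],l[2]])-uv)
        return o
    q=least_squares(f,pts,loss='soft_l1'); return q.x,np.round(f(q.x),1)
if __name__=='__main__':
    z=.034
    o=[(T,t(97,167),(.095,.055,z)),(T,t(182,187),(.095,-.055,z)),(T,t(141,337),(-.095,-.055,z)),(T,t(49,317),(-.095,.055,z)),
       (S,s(722,116),(.095,.055,z)),(S,s(645,152),(.095,-.055,z)),(S,s(543,58),(-.095,-.055,z))]
    print('cover',fit([.4,.3,0],o))
    z=.075
    o=[(T,t(413,170),(.1,.062,z)),(T,t(513,190),(.1,-.062,z)),(T,t(489,345),(-.1,-.062,z)),(T,t(386,328),(-.1,.062,z)),
       (S,s(404,252),(.078,0,.123)),(S,s(313,158),(-.078,0,.123)),(S,s(366,331),(.1,-.062,z)),(S,s(470,273),(.1,.062,z))]
    print('nest',fit([.4,0,0],o))
    print('lever ball', bp(T,*t(726,292),.1), 'base',bp(T,*t(706,272),.025))
E
python3 e.py
```

```text
cover (array([ 0.5378171 ,  0.36412828, -0.22812581]), array([ 0.1, -0. , -0.2, -0.3, -0.4, -1.7,  1.5, -1.8, -0.2, -0.9, -0.4,
       -1. , -0.7, -0.9]))
nest (array([ 0.52198889, -0.04481407, -0.15931272]), array([-0.6, -1. , -0.4, -2.4, -0.1, -0.4, -0.4, -0.3, -0.4, -0.1, -0.9,
       -0.4, -1.5,  0.2,  0.1, -0.5]))
lever ball [ 0.4714091  -0.36607423  0.1       ] base [ 0.51025798 -0.36631469  0.025     ]
```

```bash
python3 -m pendant '[{"ty":-0.049,"wz":-4.3,"tz":-0.01},{"ty":-0.049,"wz":-4.3,"tz":-0.01},{"ty":-0.049,"wz":-4.3,"tz":-0.01},{"ty":-0.049,"wz":-4.3,"tz":-0.01},{"ty":-0.049,"wz":-4.3,"tz":-0.01},{"ty":-0.049,"wz":-4.3,"tz":-0.01},{"ty":-0.049,"wz":-4.3},{"ty":-0.049,"wz":-4.3},{"ty":-0.049,"wz":-4.3}]'
python3 - <<'E'
from h import *
s=r.read_state();print(s['q'],s['ee_pos'],s['tool_rot'])
o,R,t=cal('wrist');print(-R.T@t,R)
cv2.imwrite('pics/w1.png',r.snapshot('wrist'))
E
```

```text
[ 1.5601962   0.50167695 -0.42683223  1.55118972  0.22081056  1.13826628
 -0.21030542] [ 0.17558647 -0.62529848  0.2304784 ] [-3.14152473e+00  1.48868292e-03 -1.29695813e+00]
[ 0.25380854 -0.6035606   0.37224616] [[ 0.27060116 -0.96268731 -0.00285704]
 [-0.91366189 -0.25775341  0.31430101]
 [-0.30331001 -0.08243985 -0.94931908]]invalid input
```

View pics/w1.png

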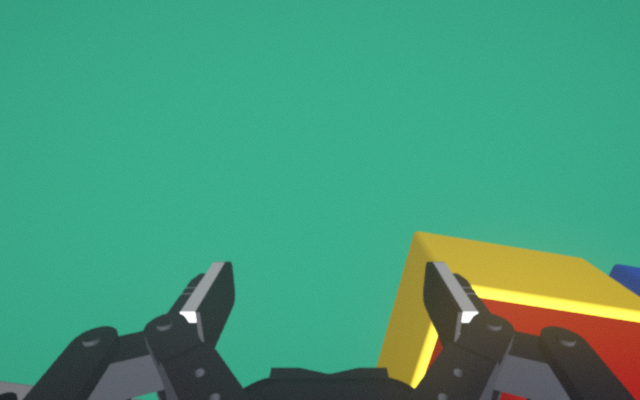

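```bash
python3 -m pendant '[{"tx":0,"ty":-0.049,"tz":-0.01,"wx":0,"wy":0,"wz":-4.3,"gripper":100}]'; python3 -m pendant '[{"ty":-0.049,"wz":-4.3}]'
```

```text
t: 0.3
ee_pos: [0.2129, -0.6153, 0.2389]
tool_rot: [3.135, 0.004, -1.234]
wrist_force: [-1.1, -0.4, -0.1]
grip_width: 0.0851invalid input
```

```bash
python3 -m pendant '[{"tx":0,"ty":-0.049,"tz":-0.01,"wx":0,"wy":0,"wz":-4.3,"gripper":100},{"tx":0,"ty":-0.049,"tz":-0.01,"wx":0,"wy":0,"wz":-4.3,"gripper":100},{"tx":0,"ty":-0.049,"tz":-0.01,"wx":0,"wy":0,"wz":-4.3,"gripper":100},{"tx":0,"ty":-0.049,"tz":-0.01,"wx":0,"wy":0,"wz":-4.3,"gripper":100},{"tx":0,"ty":-0.049,"tz":0,"wx":0,"wy":0,"wz":-4.3,"gripper":100},{"tx":0,"ty":-0.049,"tz":0,"wx":0,"wy":0,"wz":-4.3,"gripper":100}]'
python3 - <<'E'
from h import *
s=r.read_state();print(s['q'],s['ee_pos'],s['tool_rot'])
cv2.imwrite('pics/w2.png',r.snapshot('wrist'))
o,R,t=cal('wrist');print(-R.T@t,R)
E
```

```text
t: 0.9
ee_pos: [0.4751, -0.4626, 0.2816]
tool_rot: [-3.142, -0.001, -0.769]
wrist_force: [-0.4, -0.6, 0.6]
grip_width: 0.085
[ 1.14973137  0.51870707 -0.61339968  1.45337496  0.30408532  1.26435747
 -0.2621693 ] [ 0.475142   -0.46255559  0.28157305] [-3.14153796e+00 -8.75138814e-04 -7.69021966e-01]
[ 0.53831055 -0.3940358   0.42430831] [[ 7.30022870e-01 -6.83422704e-01  1.27411162e-04]
 [-6.50676793e-01 -6.94987092e-01  3.05961849e-01]
 [-2.09012725e-01 -2.23442051e-01 -9.52043765e-01]]
```

View pics/w2.png

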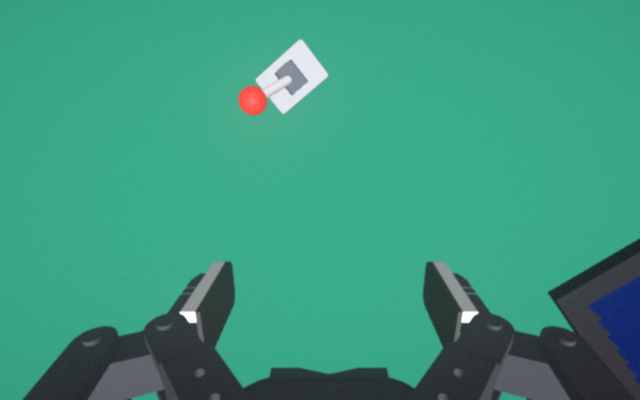

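```bash
python3 - <<'E'
from h import *
c=cal('wrist')
print('ball',bp(c,252.5,100,.101))
for p in [(301,40),(328,74),(284,113),(256,80)]: print(bp(c,*p,.025))
print(bp(c,292,77,.025))
E
```

```text
ball [ 0.48150115 -0.35049734  0.101     ]
[ 0.55348948 -0.33358018  0.025     ]
[ 0.55120814 -0.37939927  0.025     ]
[ 0.48434644 -0.37541502  0.025     ]
[ 0.48707157 -0.32811491  0.025     ]
[ 0.51922304 -0.3538236   0.025     ]
```

```bash
python3 -m pendant '[{"tx":-0.012,"ty":-0.047,"tz":-0.005,"wx":0,"wy":0,"wz":-4.5,"gripper":100},{"tx":-0.012,"ty":-0.047,"tz":-0.005,"wx":0,"wy":0,"wz":-4.5,"gripper":100},{"tx":-0.012,"ty":-0.047,"tz":-0.005,"wx":0,"wy":0,"wz":-4.5,"gripper":100},{"tx":-0.012,"ty":-0.047,"tz":-0.005,"wx":0,"wy":0,"wz":-4.5,"gripper":100},{"tx":-0.012,"ty":-0.047,"tz":0,"wx":0,"wy":0,"wz":-4.5,"gripper":100},{"tx":-0.012,"ty":-0.047,"tz":0,"wx":0,"wy":0,"wz":-4.5,"gripper":100},{"tx":-0.012,"ty":-0.047,"tz":0,"wx":0,"wy":0,"wz":-4.5,"gripper":100},{"tx":-0.012,"ty":-0.02,"tz":0,"wx":0,"wy":0,"wz":-4.5,"gripper":100},{"tx":0,"ty":0,"tz":0,"wx":0,"wy":0,"wz":0,"gripper":100}]'
python3 - <<'E'
from h import *
s=r.read_state();print(s['q'],s['ee_pos'],s['tool_rot'])
c=r.get_calibration('wrist')
cv2.imwrite('pics/w3.png',r.snapshot('wrist'))
import pickle;pickle.dump(c,open('w3.pkl','wb'))
E
```

```text
t: 1.85
ee_pos: [0.5603, -0.114, 0.3018]
tool_rot: [-3.14, 0.0, -0.134]
wrist_force: [1.1, -0.1, -0.7]
grip_width: 0.0851
[ 0.83015956  0.38412997 -0.87165415  1.65794217  0.30647928  1.24396812
 -0.23883474] [ 0.56033998 -0.11399395  0.30175917] [-3.14045848e+00  1.82059139e-04 -1.33566739e-01]
```

View pics/w3.png

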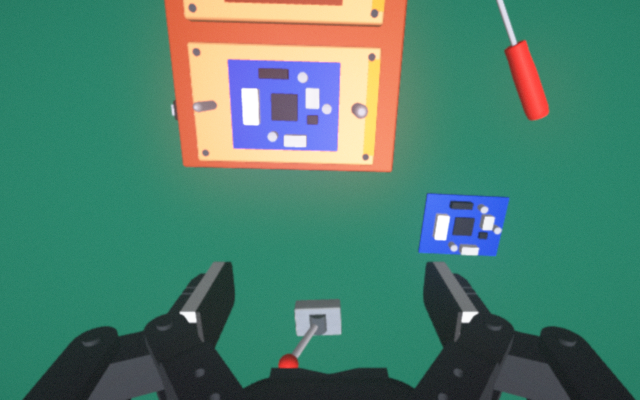

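```bash
python3 - <<'E'
import cv2
a=cv2.imread('pics/w3.png'); 
cv2.imwrite('pics/w3a.png',cv2.resize(a[20:180,160:400],None,fx=3.3333,fy=3.3333,interpolation=cv2.INTER_CUBIC))
E
```

```text
(no output)
```

View pics/w3a.png

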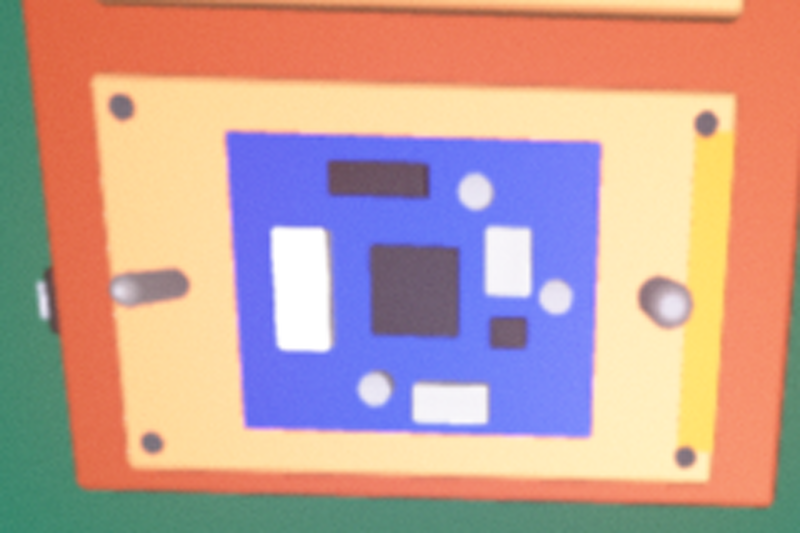

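```bash
cat > n3.py <<'E'
from e import *
import pickle
c=pickle.load(open('w3.pkl','rb')); W=(c['mtx'],cv2.Rodrigues(c['rvec'])[0],np.ravel(c['tvec']))
k=lambda u,v:(160+(u+.5)*.3-.5,20+(v+.5)*.3-.5)
z=.075;zb=.079
o=[(W,k(93,75),(-.1,.062,z)),(W,k(736,95),(.1,.062,z)),(W,k(709,481),(.1,-.062,z)),(W,k(130,466),(-.1,-.062,z)),
(W,k(227,131),(-.058,.046,zb)),(W,k(601,142),(.058,.046,zb)),(W,k(591,437),(.058,-.046,zb)),(W,k(246,427),(-.058,-.046,zb)),
(W,k(125,291),(-.078,0,.123)),(W,k(673,305),(.078,0,.123))]
print(fit([.5,-.04,-.15],o))
b=bp(W,*k(673,305),.123);s=bp(W,*k(125,291),.123);print(b,s,(b+s)/2,np.hypot(*(b-s)[:2]),np.arctan2((b-s)[1],(b-s)[0]))
print(fit([.5,-.04,-.15],o[:8]))
E
python3 n3.py
```

```text
(array([ 0.52284668, -0.0450902 , -0.15950092]), array([-1.9, -1.4,  2.1, -1.8,  1.8,  1.7, -1. ,  1.7, -0.6, -0.3,  1. ,
       -0.4,  0.8,  0.6, -0.5,  0.9, -1.7,  0.1,  0.5,  0.4]))
[ 0.59945466 -0.05707388  0.123     ] [ 0.44746746 -0.03283824  0.123     ] [ 0.52346106 -0.04495606  0.123     ] 0.1539073592358548 -0.15812716144654893
(array([ 0.52263503, -0.04518   , -0.16071884]), array([-2. , -1.4,  2. , -1.5,  1.6,  2. , -1.3,  1.7, -0.8, -0.3,  0.8,
       -0.2,  0.6,  0.8, -0.7,  0.9]))
```

```bash
cat > plan.py <<'E'
import numpy as np,sys
from station import r
# plan.py x y z yaw n
def plan(x,y,z,yaw,n,p0=None,y0=None):
    s=r.read_state()
    p=np.array(s['ee_pos'] if p0 is None else p0,float); a=s['tool_rot'][2] if y0 is None else y0
    d=(np.array([x,y,z])-p)/n; da=(yaw-a+np.pi)%(2*np.pi)-np.pi; da/=n
    for i in range(n):
        b=a+i*da
        tx=d[0]*np.cos(b)+d[1]*np.sin(b); ty=d[0]*np.sin(b)-d[1]*np.cos(b)
        print(f"tx {tx:.4f} ty {ty:.4f} tz {-d[2]:.4f} wz {-np.degrees(da):.2f}")
if __name__=='__main__':
    v=list(map(float,sys.argv[1:])); plan(*v[:4],int(v[4]))
E
python3 plan.py .557 .36 .28 1.343 11
```

```text
tx -0.0064 ty -0.0429 tz 0.0020 wz -7.72
tx -0.0005 ty -0.0434 tz 0.0020 wz -7.72
tx 0.0053 ty -0.0431 tz 0.0020 wz -7.72
tx 0.0110 ty -0.0420 tz 0.0020 wz -7.72
tx 0.0166 ty -0.0401 tz 0.0020 wz -7.72
tx 0.0218 ty -0.0375 tz 0.0020 wz -7.72
tx 0.0267 ty -0.0343 tz 0.0020 wz -7.72
tx 0.0310 ty -0.0304 tz 0.0020 wz -7.72
tx 0.0348 ty -0.0259 tz 0.0020 wz -7.72
tx 0.0380 ty -0.0210 tz 0.0020 wz -7.72
tx 0.0405 ty -0.0157 tz 0.0020 wz -7.72
```

```bash
python3 -m pendant '[{"tx":-0.006,"ty":-0.043,"tz":0.002,"wx":0,"wy":0,"wz":-7.7,"gripper":100},{"tx":0,"ty":-0.043,"tz":0.002,"wx":0,"wy":0,"wz":-7.7,"gripper":100},{"tx":0.005,"ty":-0.043,"tz":0.002,"wx":0,"wy":0,"wz":-7.7,"gripper":100},{"tx":0.011,"ty":-0.042,"tz":0.002,"wx":0,"wy":0,"wz":-7.7,"gripper":100},{"tx":0.017,"ty":-0.04,"tz":0.002,"wx":0,"wy":0,"wz":-7.7,"gripper":100},{"tx":0.022,"ty":-0.0375,"tz":0.002,"wx":0,"wy":0,"wz":-7.7,"gripper":100},{"tx":0.027,"ty":-0.034,"tz":0.002,"wx":0,"wy":0,"wz":-7.7,"gripper":100},{"tx":0.031,"ty":-0.03,"tz":0.002,"wx":0,"wy":0,"wz":-7.7,"gripper":100},{"tx":0.035,"ty":-0.026,"tz":0.002,"wx":0,"wy":0,"wz":-7.7,"gripper":100},{"tx":0.038,"ty":-0.021,"tz":0.002,"wx":0,"wy":0,"wz":-7.7,"gripper":100},{"tx":0.0405,"ty":-0.016,"tz":0.002,"wx":0,"wy":0,"wz":-7.7,"gripper":100},{"tx":0,"ty":0,"tz":0,"wx":0,"wy":0,"wz":0,"gripper":100}]'
python3 - <<'E'
from h import *
s=r.read_state();print(s['q'],s['ee_pos'],s['tool_rot'])
c=r.get_calibration('wrist')
a=r.snapshot('wrist');cv2.imwrite('pics/w4.png',a)
import pickle;pickle.dump(c,open('w4.pkl','wb'))
E
```

```text
t: 3.1
ee_pos: [0.5592, 0.3633, 0.2781]
tool_rot: [-3.138, -0.003, 1.344]
wrist_force: [-1.2, 0.4, 1.2]
grip_width: 0.0853
[ 0.07084877  0.71473892 -1.12425405  1.43609776  0.6399621   1.3890194
  0.27581329] [0.55921765 0.36327686 0.2780781 ] [-3.13769664e+00 -2.92230040e-03  1.34370529e+00]
```

View pics/w4.png

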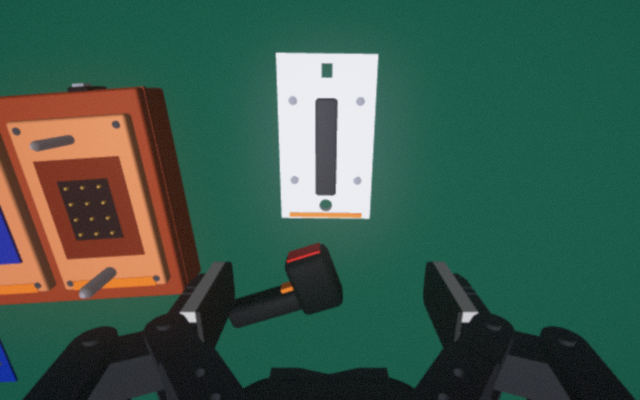

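```bash
cat > n4.py <<'E'
from e import *
import pickle
c=pickle.load(open('w4.pkl','rb')); W=(c['mtx'],cv2.Rodrigues(c['rvec'])[0],np.ravel(c['tvec']))
z=.034
# image up = ? check
o=[(W,(281.5,218),(.095,-.055,z)),(W,(369.5,219),(.095,.055,z)),(W,(378,54),(-.095,.055,z)),(W,(277,53),(-.095,-.055,z)),
(W,(326,205),(.078,0,z)),(W,(327,70),(-.078,0,z))]
for uv in [(326,205),(327,70),(281.5,218),(369.5,219)]: print(bp(W,*uv,z))
for uv in [(326,97.5),(326,195.5),(315,146),(337,146)]: print('h',bp(W,*uv,.085))
print(fit([.5,.36,-.22],o))
E
python3 n4.py
python3 - <<'E'
import cv2
a=cv2.imread('pics/w4.png'); 
cv2.imwrite('pics/w4a.png',cv2.resize(a[40:230,250:400],None,fx=3,fy=3,interpolation=cv2.INTER_CUBIC))
E
```

```text
[0.61225426 0.34923393 0.034     ]
[0.4607619  0.38571047 0.034     ]
[0.61642522 0.29106277 0.034     ]
[0.64272859 0.3981611  0.034     ]
h [0.48745658 0.37851475 0.085     ]
h [0.58450606 0.35586389 0.085     ]
h [0.53073378 0.35696859 0.085     ]
h [0.53576425 0.37868883 0.085     ]
(array([ 0.53694232,  0.36735083, -0.23904476]), array([ 0.2, -0.2,  0. , -0.4,  0.5,  0.1, -0.9, -0.3, -0.2,  0.4,  0.2,
        0.4]))
```

View pics/w4a.png

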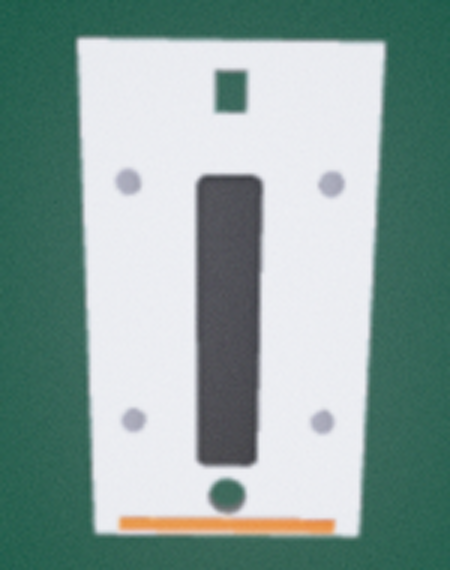

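```bash
python3 plan.py .5369 .3674 .128 1.332 4
```

```text
tx 0.0004 ty -0.0062 tz 0.0375 wz 0.08
tx 0.0004 ty -0.0062 tz 0.0375 wz 0.08
tx 0.0004 ty -0.0062 tz 0.0375 wz 0.08
tx 0.0004 ty -0.0062 tz 0.0375 wz 0.08
```

```bash
python3 -m pendant '[{"tx":0,"ty":-0.0062,"tz":0.0375,"wx":0,"wy":0,"wz":0.1,"gripper":100},{"tx":0.0005,"ty":-0.0062,"tz":0.0375,"wx":0,"wy":0,"wz":0.1,"gripper":100},{"tx":0.0005,"ty":-0.0062,"tz":0.0375,"wx":0,"wy":0,"wz":0.1,"gripper":100},{"tx":0.0005,"ty":-0.0062,"tz":0.0375,"wx":0,"wy":0,"wz":0,"gripper":100},{"tx":0,"ty":0,"tz":0,"wx":0,"wy":0,"wz":0,"gripper":100},{"tx":0,"ty":0,"tz":0,"wx":0,"wy":0,"wz":0,"gripper":100}]'
python3 plan.py .5369 .3674 .053 1.332 3
python3 - <<'E'
from h import *
s=r.read_state();print(s['q'],s['ee_pos'],s['tool_rot'])
print([pj(cal('wrist'),p) for p in [(.4875,.3785,.085),(.5845,.3559,.085)]])
a=r.snapshot('wrist');cv2.imwrite('pics/w5.png',a)
E
```

```text
t: 3.75
ee_pos: [0.5392, 0.3629, 0.1293]
tool_rot: [-3.141, 0.001, 1.326]
wrist_force: [0.1, -0.3, 0.9]
grip_width: 0.0854
tx 0.0013 ty -0.0011 tz 0.0254 wz -0.11
tx 0.0013 ty -0.0011 tz 0.0254 wz -0.11
tx 0.0013 ty -0.0011 tz 0.0254 wz -0.11
[ 0.03301042  0.82352626 -1.02552365  1.61932205  0.75967109  1.14644053
  0.14332197] [0.53920112 0.36291157 0.12930224] [-3.14145375e+00  1.35562344e-03  1.32621157e+00]
[array([332.6109596 , 139.11643496]), array([334.38017565, 292.19419773])]
```

View pics/w5.png

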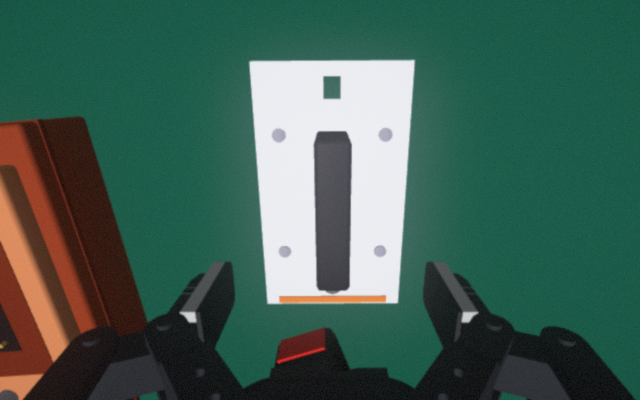

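```bash
python3 -m pendant '[{"tx":0.0013,"ty":-0.001,"tz":0.025,"wx":0,"wy":0,"wz":-0.1,"gripper":100},{"tx":0.0013,"ty":-0.001,"tz":0.025,"wx":0,"wy":0,"wz":-0.1,"gripper":100},{"tx":0.0013,"ty":-0.001,"tz":0.026,"wx":0,"wy":0,"wz":-0.1,"gripper":100},{"tx":0,"ty":0,"tz":0,"wx":0,"wy":0,"wz":0,"gripper":100},{"tx":0,"ty":0,"tz":0,"wx":0,"wy":0,"wz":0,"gripper":100}]'
python3 plan.py .5369 .3674 .053 1.332 1
```

```text
t: 4.3
ee_pos: [0.5373, 0.3699, 0.0554]
tool_rot: [3.14, -0.002, 1.334]
wrist_force: [0.2, 0.6, 0.1]
grip_width: 0.0854
tx -0.0025 ty 0.0002 tz 0.0024 wz 0.10
```

```bash
python3 -m pendant '[{"tx":-0.001,"ty":0,"tz":0.002,"wx":0,"wy":0,"wz":0,"gripper":100},{"tx":0,"ty":0,"tz":0,"wx":0,"wy":0,"wz":0,"gripper":20},{"tx":0,"ty":0,"tz":0,"wx":0,"wy":0,"wz":0,"gripper":0},{"tx":0,"ty":0,"tz":0,"wx":0,"wy":0,"wz":0,"gripper":0},{"tx":0,"ty":0,"tz":0,"wx":0,"wy":0,"wz":0,"gripper":0},{"tx":0,"ty":0,"tz":0,"wx":0,"wy":0,"wz":0,"gripper":0},{"tx":0,"ty":0,"tz":0,"wx":0,"wy":0,"wz":0,"gripper":0}]'
python3 - <<'E'
from h import *
for i in range(3):
  s=r.read_state();print(s['ee_pos'],s['tool_rot'],s['wrist_force'],s['torque'])
a=r.snapshot('wrist');cv2.imwrite('pics/w6.png',a)
s=r.read_state();print(s['ee_pos'],s['tool_rot'],s['wrist_force'],s['torque'])
E
```

```text
t: 5.0
ee_pos: [0.5356, 0.3679, 0.0513]
tool_rot: [3.141, 0.001, 1.335]
wrist_force: [-0.5, -2.8, 2.4]
grip_width: 0.0212
[0.53559461 0.36785775 0.05134248] [3.14145616e+00 1.03062288e-03 1.33482877e+00] [-0.52146686 -2.76372828  2.41702944] [-0.50293887  0.1432646   0.00500802]
[0.53559461 0.36785775 0.05134248] [3.14145616e+00 1.03062288e-03 1.33482877e+00] [-0.52146686 -2.76372828  2.41702944] [-0.50293887  0.1432646   0.00500802]
[0.53559461 0.36785775 0.05134248] [3.14145616e+00 1.03062288e-03 1.33482877e+00] [-0.52146686 -2.76372828  2.41702944] [-0.50293887  0.1432646   0.00500802]
[0.53557693 0.36786684 0.05135573] [3.14143793e+00 1.04072873e-03 1.33483776e+00] [-1.06375002 -3.52514145  2.92447129] [-0.5493104   0.16113313  0.03775611]
```

View pics/w6.png

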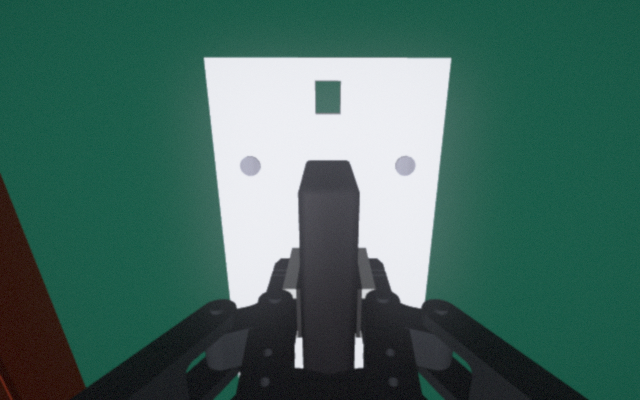

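```bash
python3 - <<'E'
from h import *
c=cal('wrist');z=.034
s=r.read_state();p=s['ee_pos'];a=s['tool_rot'][2]
L=bp(c,205,58,z);R=bp(c,451,58,z);sl=bp(c,328,97,z)
M=(L+R)/2; d=R-L; yaw=np.arctan2(d[1],d[0])-np.pi/2
print(L,R,np.linalg.norm(d),sl,'yaw',yaw, a-np.pi/2)
x=np.array([np.cos(yaw),np.sin(yaw)])
print('centre from edge',M[:2]+.095*x,'slot',sl[:2]+.078*x,p)
E
python3 -m pendant '[{"tx":0,"ty":0,"tz":-0.01,"wx":0,"wy":0,"wz":0,"gripper":0},{"tx":0,"ty":0,"tz":-0.02,"wx":0,"wy":0,"wz":0,"gripper":0},{"tx":0,"ty":0,"tz":-0.03,"wx":0,"wy":0,"wz":0,"gripper":0},{"tx":0,"ty":0,"tz":-0.03,"wx":0,"wy":0,"wz":0,"gripper":0},{"tx":0,"ty":0,"tz":-0.03,"wx":0,"wy":0,"wz":0,"gripper":0},{"tx":0,"ty":0,"tz":-0.03,"wx":0,"wy":0,"wz":0,"gripper":0},{"tx":0,"ty":0,"tz":-0.02,"wx":0,"wy":0,"wz":0,"gripper":0},{"tx":0,"ty":0,"tz":0,"wx":0,"wy":0,"wz":0,"gripper":0},{"tx":0,"ty":0,"tz":0,"wx":0,"wy":0,"wz":0,"gripper":0}]'
python3 - <<'E'
from h import *
s=r.read_state();print(s['q'],s['ee_pos'],s['tool_rot'],s['wrist_force'],s['torque'])
a=r.snapshot('wrist');cv2.imwrite('pics/w7.png',a)
E
```

```text
[0.43181559 0.33670416 0.034     ] [0.45733919 0.44294275 0.034     ] 0.1092615833642139 [0.46068039 0.38593619 0.034     ] yaw -0.23577932659766088 -0.23595856403946103
centre from edge [0.53694898 0.36763138] slot [0.53652233 0.36771532] [0.53557693 0.36786684 0.05135573]
t: 5.95
ee_pos: [0.5354, 0.3685, 0.2217]
tool_rot: [3.141, -0.0, 1.335]
wrist_force: [0.2, 0.8, -5.0]
grip_width: 0.021
[ 0.05863617  0.73304326 -1.10012143  1.54696032  0.67242211  1.28062848
  0.20011294] [0.53538322 0.36848755 0.22171087] [ 3.14079942e+00 -3.36082464e-04  1.33541414e+00] [ 0.19774534  0.78007223 -4.95960439] [-0.0097193   0.07106104  0.02982027]
```

View pics/w7.png

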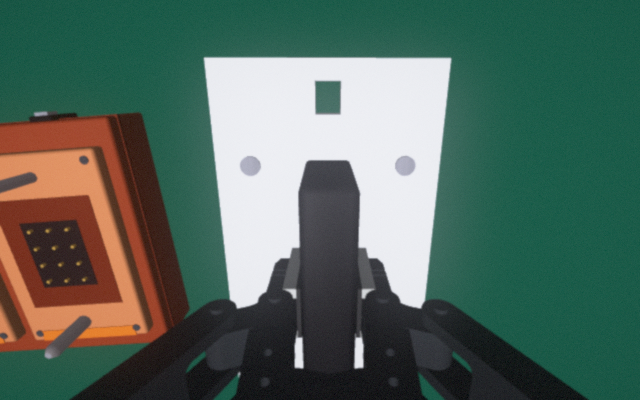

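```bash
python3 -m pendant '[{"tx":-0.015,"ty":0.003,"tz":0,"wx":0,"wy":0,"wz":-0.36,"gripper":0},{"tx":-0.03,"ty":0.006,"tz":0,"wx":0,"wy":0,"wz":-0.36,"gripper":0},{"tx":-0.04,"ty":0.007,"tz":0,"wx":0,"wy":0,"wz":-0.36,"gripper":0},{"tx":-0.04,"ty":0.007,"tz":0,"wx":0,"wy":0,"wz":-0.36,"gripper":0},{"tx":-0.04,"ty":0.007,"tz":0,"wx":0,"wy":0,"wz":-0.36,"gripper":0},{"tx":-0.04,"ty":0.007,"tz":0,"wx":0,"wy":0,"wz":-0.36,"gripper":0},{"tx":-0.04,"ty":0.007,"tz":0,"wx":0,"wy":0,"wz":-0.36,"gripper":0},{"tx":-0.04,"ty":0.006,"tz":0,"wx":0,"wy":0,"wz":-0.36,"gripper":0},{"tx":-0.04,"ty":0.006,"tz":0,"wx":0,"wy":0,"wz":-0.36,"gripper":0},{"tx":-0.04,"ty":0.006,"tz":0,"wx":0,"wy":0,"wz":-0.36,"gripper":0},{"tx":-0.028,"ty":0.004,"tz":0,"wx":0,"wy":0,"wz":-0.36,"gripper":0},{"tx":-0.015,"ty":0.002,"tz":0,"wx":0,"wy":0,"wz":-0.36,"gripper":0},{"tx":0,"ty":0,"tz":0,"wx":0,"wy":0,"wz":0,"gripper":0},{"tx":0,"ty":0,"tz":0,"wx":0,"wy":0,"wz":0,"gripper":0}]'
python3 plan.py .5216 -.0449 .190 1.4113 2
python3 - <<'E'
from h import *
s=r.read_state();print(s['q'],s['ee_pos'],s['tool_rot'],s['wrist_force'],s['torque'])
a=r.snapshot('wrist');cv2.imwrite('pics/w8.png',a)
a=r.snapshot('scene');cv2.imwrite('pics/s8.png',cv2.resize(a[100:300,220:440],None,fx=3,fy=3,interpolation=cv2.INTER_CUBIC))
E
```

```text
t: 7.4
ee_pos: [0.5198, -0.0447, 0.2204]
tool_rot: [-3.14, -0.001, 1.41]
wrist_force: [0.7, 0.8, -4.6]
grip_width: 0.0214
tx 0.0000 ty 0.0009 tz 0.0152 wz -0.04
tx 0.0000 ty 0.0009 tz 0.0152 wz -0.04
[ 1.00907511  0.59275607 -1.30170306  1.86487517  0.62025714  1.17898123
  0.90203281] [ 0.51978017 -0.04467116  0.22039858] [-3.13985365e+00 -9.98482520e-04  1.40980708e+00] [ 0.67471649  0.79675118 -4.55515416] [ 0.06818063 -0.05440648 -0.02603891]
```

View pics/w8.png

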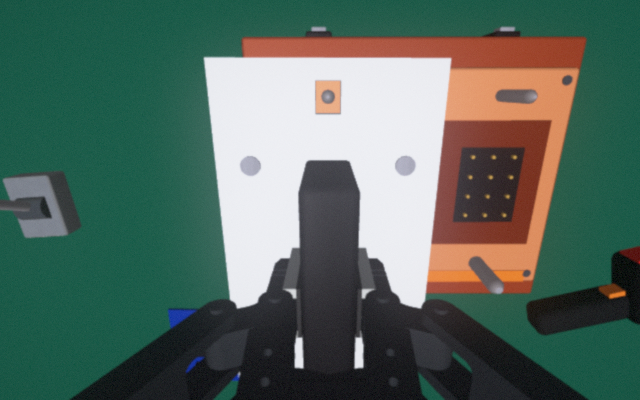

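View pics/s8.png

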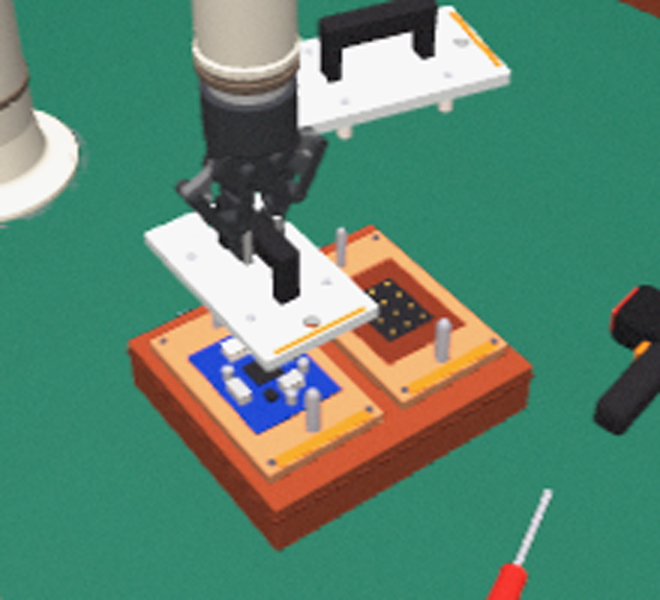

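```bash
python3 - <<'E'
from h import *
import cv2
a=cv2.imread('pics/w8.png'); cv2.imwrite('pics/w8a.png',cv2.resize(a[70:130,290:370],None,fx=8,fy=8,interpolation=cv2.INTER_CUBIC))
c=cal('wrist');s=r.read_state();p=s['ee_pos'];b=s['tool_rot'][2]-np.pi/2
tip=bp(c,328,97,.123);sl=bp(c,328,97,p[2]-.0173)
x=np.array([np.cos(b),np.sin(b)]);print(tip,sl,sl[:2]+.078*x,p,'expected tip',np.array([.5228,-.0451])-.078*np.array([np.cos(-.1595),np.sin(-.1595)]))
E
```

```text
[ 0.44586505 -0.03137175  0.123     ] [ 0.44407036 -0.03114729  0.20372487] [ 0.52109585 -0.04343851] [ 0.52016352 -0.04336066  0.22102487] expected tip [ 0.44579007 -0.03271168]
```

View pics/w8a.png

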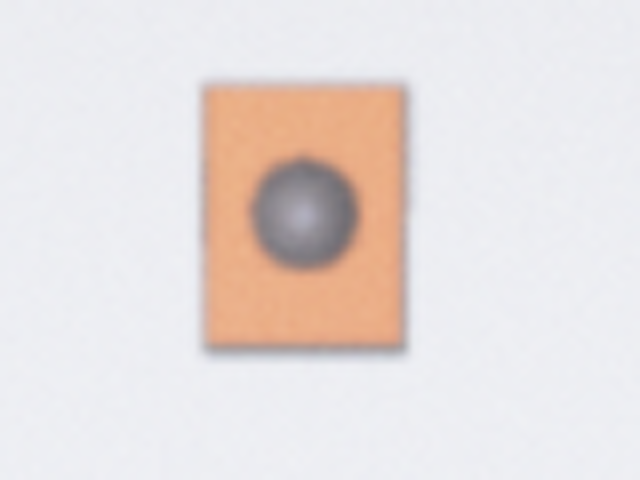

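```bash
python3 -m pendant '[{"tx":0,"ty":0.001,"tz":0.012,"wx":0,"wy":0,"wz":0,"gripper":0},{"tx":0,"ty":0.001,"tz":0.02,"wx":0,"wy":0,"wz":0,"gripper":0},{"tx":0,"ty":0,"tz":0.016,"wx":0,"wy":0,"wz":0,"gripper":0},{"tx":0,"ty":0,"tz":0.008,"wx":0,"wy":0,"wz":0,"gripper":0},{"tx":0,"ty":0,"tz":0,"wx":0,"wy":0,"wz":0,"gripper":0},{"tx":0,"ty":0,"tz":0,"wx":0,"wy":0,"wz":0,"gripper":0},{"tx":0,"ty":0,"tz":0,"wx":0,"wy":0,"wz":0,"gripper":0}]'
python3 - <<'E'
from h import *
s=r.read_state();print(s['q'],s['ee_pos'],s['tool_rot'],s['wrist_force'],s['torque'])
a=r.snapshot('wrist');cv2.imwrite('pics/w9.png',cv2.resize(a[70:130,290:370],None,fx=5,fy=5,interpolation=cv2.INTER_CUBIC))
a=r.snapshot('scene');cv2.imwrite('pics/s9r.png',a);cv2.imwrite('pics/s9.png',cv2.resize(a[170:270,270:370],None,fx=6,fy=6,interpolation=cv2.INTER_CUBIC))
E
```

```text
t: 8.2
ee_pos: [0.5232, -0.045, 0.166]
tool_rot: [3.14, -0.0, 1.411]
wrist_force: [1.3, -0.9, -4.2]
grip_width: 0.0211
[ 0.94849311  0.65259936 -1.22281588  1.9101559   0.69893554  1.09191623
  0.84804429] [ 0.52317898 -0.04504633  0.16604102] [ 3.14026306e+00 -2.69132765e-04  1.41060868e+00] [ 1.28819652 -0.92208632 -4.19052651] [-0.00581794  0.04076812 -0.04006747]
```

View pics/w9.png

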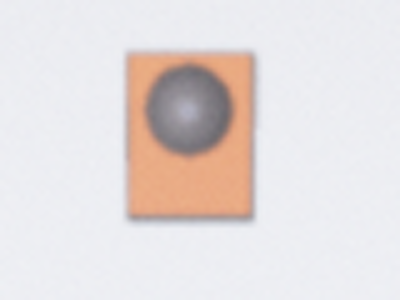

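View pics/s9.png

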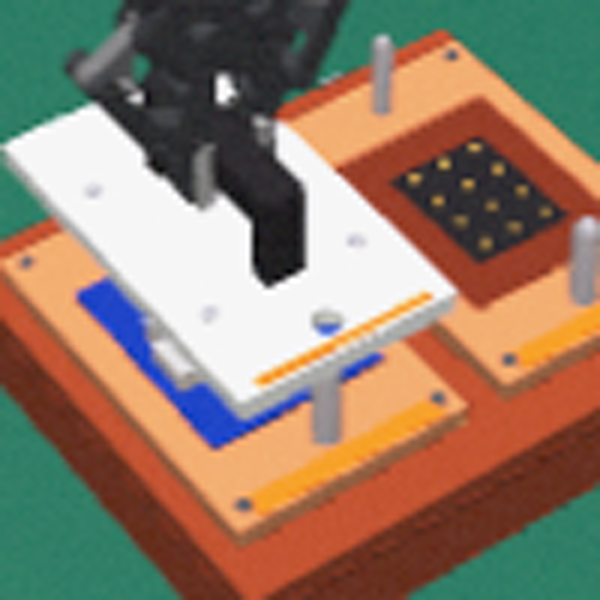

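```bash
python3 - <<'E'
from h import *
c=cal('wrist');s=r.read_state();p=s['ee_pos'];b=s['tool_rot'][2]-np.pi/2
x=np.array([np.cos(b),np.sin(b)]);y=np.array([-x[1],x[0]])
for zt in(.120,.123):
  tip=bp(c,327.8,92,zt);sl=bp(c,328,97,p[2]-.0173)
  d=(tip-sl)[:2];print(p,tip,sl,'move cover x,y',d@x,d@y)
E
```

```text
[ 0.52309261 -0.04530754  0.16600483] [ 0.445181  -0.0327276  0.12     ] [ 0.44705795 -0.03291996  0.14870483] move cover x,y -0.0018835596079734937 -0.00011022919305629392
[ 0.52309261 -0.04530754  0.16600483] [ 0.44514999 -0.03272051  0.123     ] [ 0.44705795 -0.03291996  0.14870483] move cover x,y -0.0019153034338057159 -0.00010819383941640146
```

```bash
python3 -m pendant '[{"tx":0,"ty":-0.0017,"tz":0.005,"wx":0,"wy":0,"wz":0,"gripper":0},{"tx":0,"ty":0,"tz":0.005,"wx":0,"wy":0,"wz":0,"gripper":0},{"tx":0,"ty":0,"tz":0,"wx":0,"wy":0,"wz":0,"gripper":0},{"tx":0,"ty":0,"tz":0,"wx":0,"wy":0,"wz":0,"gripper":0},{"tx":0,"ty":0,"tz":0,"wx":0,"wy":0,"wz":0,"gripper":0}]'
python3 - <<'E'
from h import *
s=r.read_state();print(s['q'],s['ee_pos'],s['tool_rot'],s['wrist_force'],s['torque'])
a=r.snapshot('wrist');cv2.imwrite('pics/w10.png',cv2.resize(a[70:130,290:370],None,fx=5,fy=5,interpolation=cv2.INTER_CUBIC))
a=r.snapshot('scene');cv2.imwrite('pics/s10r.png',a);cv2.imwrite('pics/s10.png',cv2.resize(a[190:260,290:360],None,fx=8,fy=8,interpolation=cv2.INTER_CUBIC))
E
```

```text
t: 8.8
ee_pos: [0.521, -0.045, 0.1554]
tool_rot: [3.141, -0.0, 1.41]
wrist_force: [0.6, 0.0, -4.5]
grip_width: 0.0216
[ 0.94062728  0.66214755 -1.20932308  1.92285731  0.71277525  1.07445125
  0.83689087] [ 0.52096564 -0.04500584  0.15536229] [ 3.14145657e+00 -1.21502467e-04  1.41040002e+00] [ 0.58047868  0.0087866  -4.54425876] [-0.02702838  0.01455202  0.00865407]
```

View pics/w10.png

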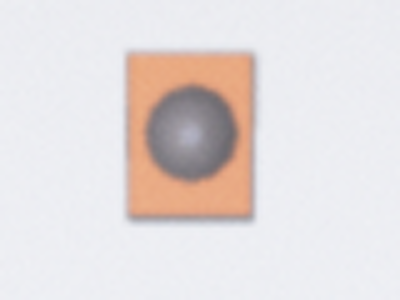

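View pics/s10.png

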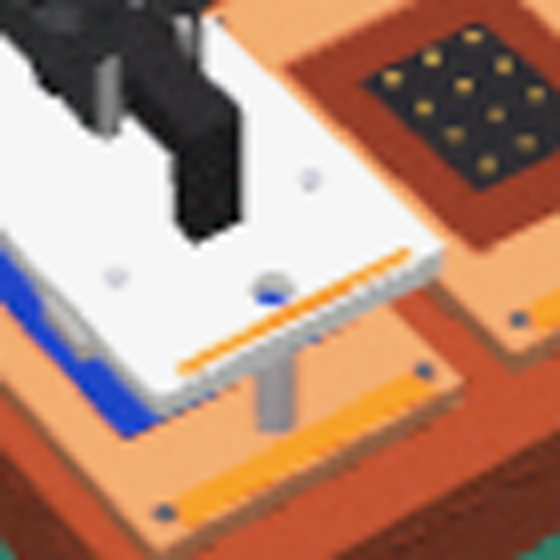

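```bash
python3 - <<'E'
from h import *
S=cal('scene')
n=np.array([.5226,-.0450]);a=-.1595;x=np.array([np.cos(a),np.sin(a)])
bpn=n+.078*x
for z in(.075,.138): print((pj(S,[*bpn,z])-[290,190]+.5)*8-.5)
c=cal('wrist');s=r.read_state();p=s['ee_pos'];b=s['tool_rot'][2]-np.pi/2
x=np.array([np.cos(b),np.sin(b)]);y=np.array([-x[1],x[0]])
d=(bp(c,328,96.4,.121)-bp(c,328,97,p[2]-.0173))[:2];print(d@x,d@y)
print((pj(S,[*(p[:2]+(.078+.0012)*x),.138])-[290,190]+.5)*8-.5)
E
```

```text
[274.26828243 420.61476085]
[272.0809691  289.23378756]
0.00010784452639121136 -2.244040817183659e-07
[270.74244293 288.99385601]
```

```bash
python3 -m pendant '[{"tx":0,"ty":0,"tz":0.003,"wx":0,"wy":0,"wz":0,"gripper":0},{"tx":0,"ty":0,"tz":0.003,"wx":0,"wy":0,"wz":0,"gripper":0},{"tx":0,"ty":0,"tz":0.003,"wx":0,"wy":0,"wz":0,"gripper":0},{"tx":0,"ty":0,"tz":0,"wx":0,"wy":0,"wz":0,"gripper":0},{"tx":0,"ty":0,"tz":0,"wx":0,"wy":0,"wz":0,"gripper":0}]';python3 -m pendant '[{"tx":0,"ty":0,"tz":0.003,"wx":0,"wy":0,"wz":0,"gripper":0},{"tx":0,"ty":0,"tz":0.003,"wx":0,"wy":0,"wz":0,"gripper":0},{"tx":0,"ty":0,"tz":0,"wx":0,"wy":0,"wz":0,"gripper":0},{"tx":0,"ty":0,"tz":0,"wx":0,"wy":0,"wz":0,"gripper":0}]'
python3 - <<'E'
from h import *
s=r.read_state();print(s['q'],s['ee_pos'],s['tool_rot'],s['wrist_force'],s['torque'])
a=r.snapshot('wrist');cv2.imwrite('pics/w11.png',cv2.resize(a[70:130,290:370],None,fx=5,fy=5,interpolation=cv2.INTER_CUBIC))
a=r.snapshot('scene');cv2.imwrite('pics/s11r.png',a);cv2.imwrite('pics/s11.png',cv2.resize(a[190:260,290:360],None,fx=8,fy=8,interpolation=cv2.INTER_CUBIC))
E
```

```text
t: 9.4
ee_pos: [0.5208, -0.045, 0.1462]
tool_rot: [-3.141, -0.0, 1.411]
wrist_force: [0.7, 0.4, -5.0]
grip_width: 0.0211
t: 9.8
ee_pos: [0.5208, -0.045, 0.1402]
tool_rot: [-3.141, -0.0, 1.41]
wrist_force: [-0.2, 0.3, -5.4]
grip_width: 0.0211
[ 0.9245354   0.67935619 -1.18676672  1.93427285  0.73556053  1.05120293
  0.82081281] [ 0.52080238 -0.04502019  0.14019134] [-3.14141912e+00 -5.05975142e-05  1.41043308e+00] [-0.18925007  0.2659861  -5.37827716] [ 0.0484561  -0.02143939 -0.02173655]
```

View pics/w11.png

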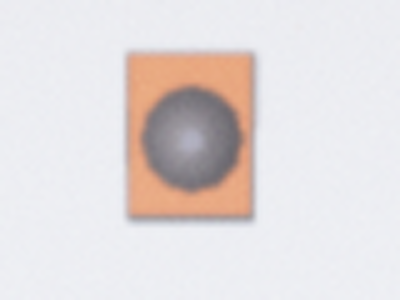

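View pics/s11.png

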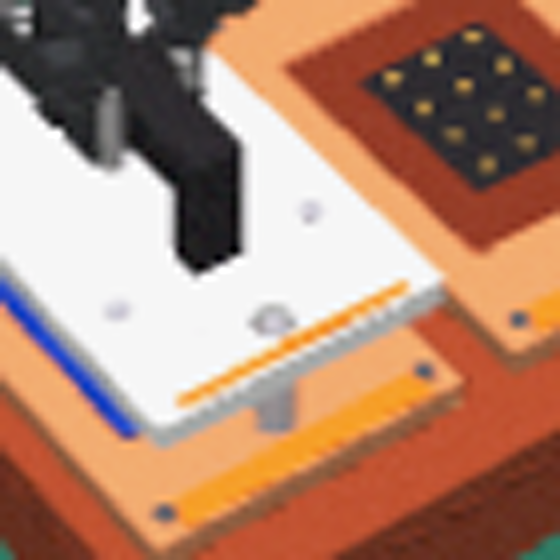

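```bash
python3 -m pendant '[{"tx":0,"ty":0,"tz":0.003,"wx":0,"wy":0,"wz":0,"gripper":0},{"tx":0,"ty":0,"tz":0.003,"wx":0,"wy":0,"wz":0,"gripper":0},{"tx":0,"ty":0,"tz":0.002,"wx":0,"wy":0,"wz":0,"gripper":0},{"tx":0,"ty":0,"tz":0,"wx":0,"wy":0,"wz":0,"gripper":0},{"tx":0,"ty":0,"tz":0,"wx":0,"wy":0,"wz":0,"gripper":0}]';python3 -m pendant '[{"tx":0,"ty":0,"tz":0.001,"wx":0,"wy":0,"wz":0,"gripper":0},{"tx":0,"ty":0,"tz":0,"wx":0,"wy":0,"wz":0,"gripper":0}]';python3 -m pendant '[{"tx":0,"ty":0,"tz":0.0007,"wx":0,"wy":0,"wz":0,"gripper":0},{"tx":0,"ty":0,"tz":0,"wx":0,"wy":0,"wz":0,"gripper":0}]'
```

```text
t: 10.4
ee_pos: [0.5208, -0.045, 0.1322]
tool_rot: [-3.141, -0.0, 1.41]
wrist_force: [-0.6, 0.9, -4.2]
grip_width: 0.021
t: 10.6
ee_pos: [0.5209, -0.045, 0.1313]
tool_rot: [3.142, 0.0, 1.41]
wrist_force: [-0.3, -0.5, -5.5]
grip_width: 0.0213
t: 10.8
ee_pos: [0.5209, -0.045, 0.1306]
tool_rot: [3.142, -0.0, 1.41]
wrist_force: [0.0, 0.4, -3.7]
grip_width: 0.0212
```

```bash
for i in 1 2; do python3 -m pendant '[{"tx":0,"ty":0,"tz":0.0005,"wx":0,"wy":0,"wz":0,"gripper":0},{"tx":0,"ty":0,"tz":0,"wx":0,"wy":0,"wz":0,"gripper":0}]'; done
```

```text
t: 11.0
ee_pos: [0.5209, -0.0451, 0.1303]
tool_rot: [3.141, 0.0, 1.41]
wrist_force: [-1.1, -0.8, -1.7]
grip_width: 0.0213
t: 11.2
ee_pos: [0.5209, -0.0452, 0.1302]
tool_rot: [3.141, 0.001, 1.41]
wrist_force: [-4.3, -2.2, 4.5]
grip_width: 0.0213
```

```bash
python3 -m pendant '[{"tx":0,"ty":0,"tz":0,"wx":0,"wy":0,"wz":0,"gripper":40},{"tx":0,"ty":0,"tz":0,"wx":0,"wy":0,"wz":0,"gripper":60},{"tx":0,"ty":0,"tz":0,"wx":0,"wy":0,"wz":0,"gripper":100},{"tx":0,"ty":0,"tz":0,"wx":0,"wy":0,"wz":0,"gripper":100},{"tx":0,"ty":0,"tz":0,"wx":0,"wy":0,"wz":0,"gripper":100},{"tx":0,"ty":0,"tz":0,"wx":0,"wy":0,"wz":0,"gripper":100}]'
python3 - <<'E'
from h import *
a=r.snapshot('wrist');cv2.imwrite('pics/w12.png',a)
a=r.snapshot('scene');cv2.imwrite('pics/s12r.png',a);cv2.imwrite('pics/s12.png',cv2.resize(a[160:280,250:400],None,fx=5,fy=5,interpolation=cv2.INTER_CUBIC))
E
```

```text
t: 11.8
ee_pos: [0.5209, -0.045, 0.1296]
tool_rot: [3.142, -0.0, 1.41]
wrist_force: [0.2, -0.8, -0.7]
grip_width: 0.0852
```

View pics/w12.png

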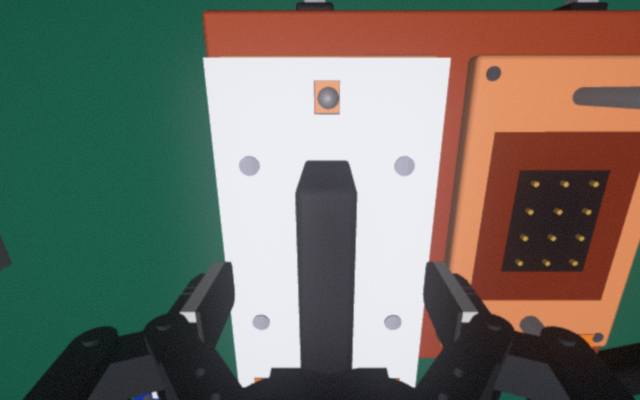

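View pics/s12.png

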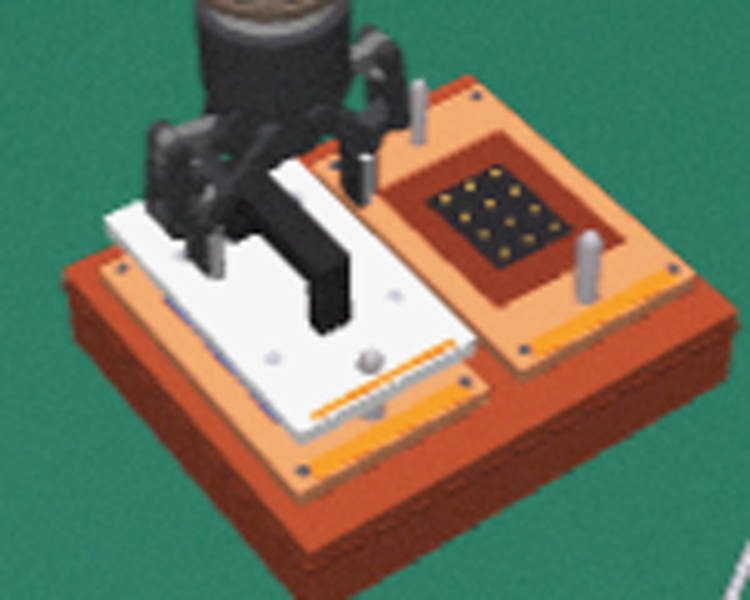

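```bash
python3 -m pendant '[{"tx":0,"ty":0,"tz":-0.01,"wx":0,"wy":0,"wz":0,"gripper":100},{"tx":0,"ty":0,"tz":-0.02,"wx":0,"wy":0,"wz":0,"gripper":100},{"tx":0,"ty":0,"tz":-0.03,"wx":0,"wy":0,"wz":0,"gripper":100},{"tx":0,"ty":0,"tz":-0.03,"wx":0,"wy":0,"wz":0,"gripper":100},{"tx":0,"ty":0,"tz":-0.03,"wx":0,"wy":0,"wz":0,"gripper":100},{"tx":0,"ty":0,"tz":0,"wx":0,"wy":0,"wz":0,"gripper":0},{"tx":0,"ty":0,"tz":0,"wx":0,"wy":0,"wz":0,"gripper":0}]'
python3 plan.py .432 -.348 .25 1.50 9
python3 - <<'E'
from h import *
print(r.read_state()['q'])
a=r.snapshot('wrist');cv2.imwrite('pics/w13.png',a)
E
```

```text
t: 12.6
ee_pos: [0.5212, -0.0452, 0.2505]
tool_rot: [3.14, 0.001, 1.41]
wrist_force: [-0.0, -0.1, -1.2]
grip_width: 0.059
tx -0.0348 ty -0.0044 tz 0.0001 wz -0.57
tx -0.0348 ty -0.0047 tz 0.0001 wz -0.57
tx -0.0347 ty -0.0051 tz 0.0001 wz -0.57
tx -0.0347 ty -0.0054 tz 0.0001 wz -0.57
tx -0.0346 ty -0.0058 tz 0.0001 wz -0.57
tx -0.0345 ty -0.0061 tz 0.0001 wz -0.57
tx -0.0345 ty -0.0065 tz 0.0001 wz -0.57
tx -0.0344 ty -0.0068 tz 0.0001 wz -0.57
tx -0.0343 ty -0.0072 tz 0.0001 wz -0.57
[ 1.03520469  0.56171647 -1.33628841  1.83107021  0.58436094  1.22567485
  0.93025419]
```

View pics/w13.png

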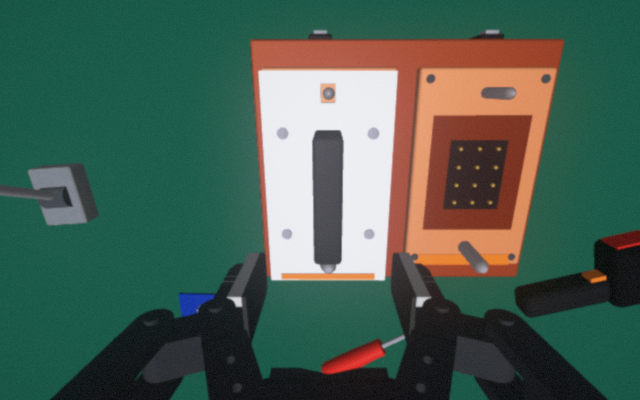

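```bash
python3 - <<'E'
from e import *
import pickle
c=pickle.load(open('w3.pkl','rb')); W=(c['mtx'],cv2.Rodrigues(c['rvec'])[0],np.ravel(c['tvec']))
b=[.4785,-.351,.101]
print(pj(W,b),'obs 288,363'); print(pj(T,b),t(726,292)); print(pj(S,b),s(46,376))
E
python3 -m pendant '[{"tx":-0.035,"ty":-0.004,"tz":0,"wx":0,"wy":0,"wz":-0.6,"gripper":0},{"tx":-0.035,"ty":-0.005,"tz":0,"wx":0,"wy":0,"wz":-0.6,"gripper":0},{"tx":-0.035,"ty":-0.005,"tz":0,"wx":0,"wy":0,"wz":-0.6,"gripper":0},{"tx":-0.035,"ty":-0.005,"tz":0,"wx":0,"wy":0,"wz":-0.6,"gripper":0},{"tx":-0.035,"ty":-0.006,"tz":0,"wx":0,"wy":0,"wz":-0.6,"gripper":0},{"tx":-0.035,"ty":-0.006,"tz":0,"wx":0,"wy":0,"wz":-0.6,"gripper":0},{"tx":-0.034,"ty":-0.0065,"tz":0,"wx":0,"wy":0,"wz":-0.6,"gripper":0},{"tx":-0.034,"ty":-0.007,"tz":0,"wx":0,"wy":0,"wz":-0.6,"gripper":0},{"tx":-0.034,"ty":-0.007,"tz":0,"wx":0,"wy":0,"wz":-0.4,"gripper":0},{"tx":0,"ty":0,"tz":0,"wx":0,"wy":0,"wz":0,"gripper":0},{"tx":0,"ty":0,"tz":0,"wx":0,"wy":0,"wz":0,"gripper":0}]'
python3 plan.py .432 -.348 .088 1.50 4
python3 - <<'E'
from h import *
print(r.read_state()['q'])
a=r.snapshot('wrist');cv2.imwrite('pics/w14.png',a)
c=cal('wrist');print(pj(c,(.4785,-.351,.101)),pj(c,(.519,-.354,.025)))
E
```

```text
[290.01711895 355.6588854 ] obs 288,363
[427.31734329 214.95099046] (431.66666666666663, 217.0)
[201.44038357 273.60861809] (196.10714285714286, 273.9642857142857)
t: 13.75
ee_pos: [0.4317, -0.3491, 0.2482]
tool_rot: [-3.14, -0.002, 1.499]
wrist_force: [0.9, 1.4, 0.1]
grip_width: 0.0001
tx 0.0003 ty 0.0000 tz 0.0401 wz -0.01
tx 0.0003 ty 0.0000 tz 0.0401 wz -0.01
tx 0.0003 ty 0.0000 tz 0.0401 wz -0.01
tx 0.0003 ty 0.0000 tz 0.0401 wz -0.01
[ 1.58360364  0.68317728 -1.37356023  1.75497994  0.69428462  1.305401
  1.54753604]
[327.8241934 229.3182883] [327.60404628 234.89848054]
```

View pics/w14.png

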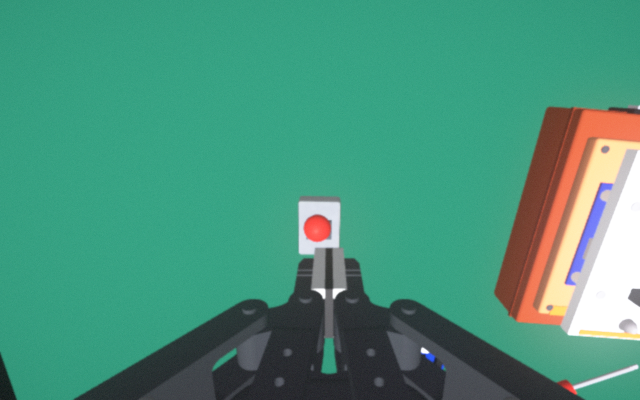

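```bash
python3 - <<'E'
from h import *
c=cal('wrist');print(bp(c,317,228,.101));
im=cv2.imread('pics/w14.png');cv2.imwrite('pics/w14a.png',cv2.resize(im[180:270,280:370],None,fx=6,fy=6,interpolation=cv2.INTER_CUBIC))
for p in [(299,201),(339.5,201),(339,254),(299,254)]: print(bp(c,*p,.025))
E
```

```text
[ 0.47641767 -0.36115995  0.101     ]
[ 0.47352439 -0.38425834  0.025     ]
[ 0.47683913 -0.33712923  0.025     ]
[ 0.54566539 -0.34178963  0.025     ]
[ 0.54217631 -0.39094779  0.025     ]
```

View pics/w14a.png

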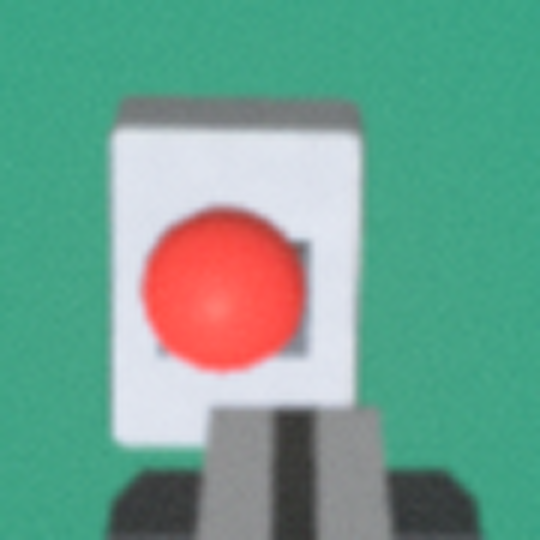

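```bash
python3 -m pendant '[{"tx":-0.009,"ty":-0.007,"tz":0.02,"wx":0,"wy":0,"wz":0,"gripper":0},{"tx":0,"ty":0,"tz":0.04,"wx":0,"wy":0,"wz":0,"gripper":0},{"tx":0,"ty":0,"tz":0.04,"wx":0,"wy":0,"wz":0,"gripper":0},{"tx":0,"ty":0,"tz":0.04,"wx":0,"wy":0,"wz":0,"gripper":0},{"tx":0,"ty":0,"tz":0.02,"wx":0,"wy":0,"wz":0,"gripper":0},{"tx":0,"ty":0,"tz":0,"wx":0,"wy":0,"wz":0,"gripper":0},{"tx":0,"ty":0,"tz":0,"wx":0,"wy":0,"wz":0,"gripper":0}]'
python3 - <<'E'
from h import *
print(r.read_state()['q'])
a=r.snapshot('wrist');cv2.imwrite('pics/w15.png',a)
a=r.snapshot('scene');cv2.imwrite('pics/s15.png',cv2.resize(a[230:340,150:270],None,fx=5,fy=5,interpolation=cv2.INTER_CUBIC))
E
```

```text
t: 14.5
ee_pos: [0.4264, -0.3566, 0.0908]
tool_rot: [3.14, -0.0, 1.503]
wrist_force: [0.4, -0.1, -0.1]
grip_width: -0.0
[ 1.48539585  0.84208899 -1.17520514  1.88374111  0.90126406  1.07045833
  1.43384237]
```

View pics/w15.png

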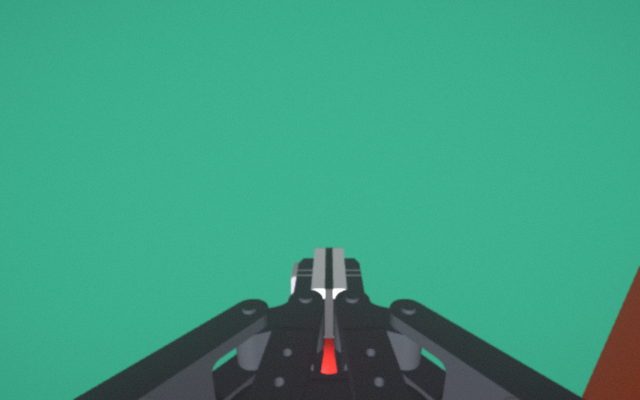

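View pics/s15.png

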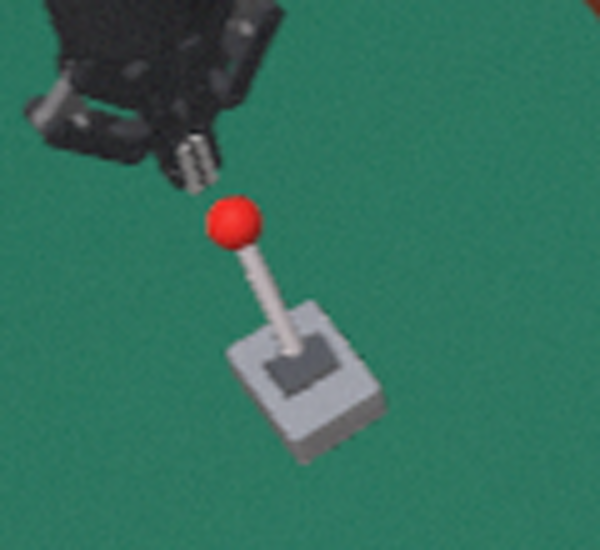

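```bash
python3 -m pendant '[{"tx":0,"ty":0.01,"tz":0,"wx":0,"wy":0,"wz":0,"gripper":0},{"tx":0,"ty":0.01,"tz":0,"wx":0,"wy":0,"wz":0,"gripper":0},{"tx":0,"ty":0.01,"tz":0,"wx":0,"wy":0,"wz":0,"gripper":0},{"tx":0,"ty":0.01,"tz":0,"wx":0,"wy":0,"wz":0,"gripper":0},{"tx":0,"ty":0.01,"tz":0,"wx":0,"wy":0,"wz":0,"gripper":0},{"tx":0,"ty":0.01,"tz":0,"wx":0,"wy":0,"wz":0,"gripper":0},{"tx":0,"ty":0.01,"tz":0,"wx":0,"wy":0,"wz":0,"gripper":0},{"tx":0,"ty":0.01,"tz":0,"wx":0,"wy":0,"wz":0,"gripper":0},{"tx":0,"ty":0.008,"tz":0,"wx":0,"wy":0,"wz":0,"gripper":0},{"tx":0,"ty":0,"tz":0,"wx":0,"wy":0,"wz":0,"gripper":0},{"tx":0,"ty":0,"tz":0,"wx":0,"wy":0,"wz":0,"gripper":0}]'
for i in 1 2 3; do python3 -m pendant '[{"tx":0,"ty":0.003,"tz":0,"wx":0,"wy":0,"wz":0,"gripper":0},{"tx":0,"ty":0,"tz":0,"wx":0,"wy":0,"wz":0,"gripper":0}]'; done
python3 - <<'E'
from h import *
a=r.snapshot('scene');cv2.imwrite('pics/s16.png',cv2.resize(a[230:340,150:270],None,fx=5,fy=5,interpolation=cv2.INTER_CUBIC))
E
```

```text
t: 15.7
ee_pos: [0.5132, -0.3632, 0.0895]
tool_rot: [3.141, -0.0, 1.502]
wrist_force: [0.2, -0.3, -0.7]
grip_width: 0.0002
t: 15.9
ee_pos: [0.5158, -0.3638, 0.0896]
tool_rot: [-3.142, 0.0, 1.501]
wrist_force: [0.2, 0.5, -0.5]
grip_width: -0.0001
t: 16.1
ee_pos: [0.5189, -0.3641, 0.0896]
tool_rot: [-3.142, 0.0, 1.501]
wrist_force: [-0.3, 0.2, -0.5]
grip_width: 0.0002
t: 16.3
ee_pos: [0.5222, -0.3642, 0.0896]
tool_rot: [3.141, 0.0, 1.501]
wrist_force: [-0.8, -0.1, -0.4]
grip_width: -0.0004
```

View pics/s16.png

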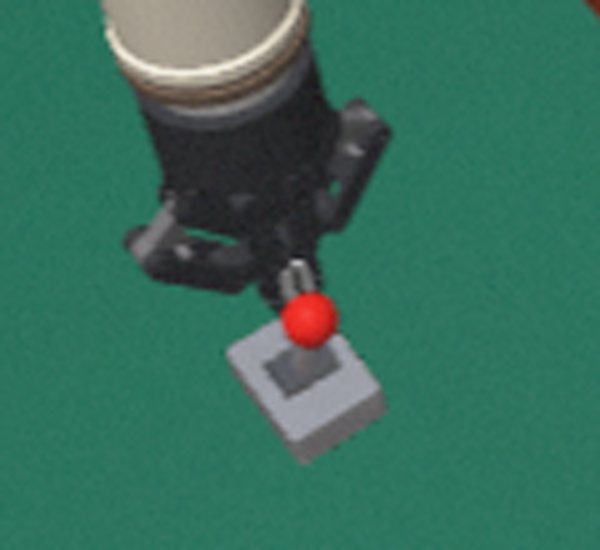

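```bash
for i in 1 2 3; do python3 -m pendant '[{"tx":0,"ty":0.003,"tz":0,"wx":0,"wy":0,"wz":0,"gripper":0},{"tx":0,"ty":0,"tz":0,"wx":0,"wy":0,"wz":0,"gripper":0}]'|grep -E 'ee_pos|force'; done
python3 - <<'E'
from h import *
a=r.snapshot('scene');cv2.imwrite('pics/s17.png',cv2.resize(a[230:340,150:270],None,fx=5,fy=5,interpolation=cv2.INTER_CUBIC))
E
```

```text
ee_pos: [0.5253, -0.3643, 0.0897]
wrist_force: [-0.3, -0.2, -0.8]
ee_pos: [0.5283, -0.3645, 0.0896]
wrist_force: [-0.3, 0.4, -0.6]
ee_pos: [0.5294, -0.3647, 0.0894]
wrist_force: [-5.8, 0.9, 2.7]
```

View pics/s17.png

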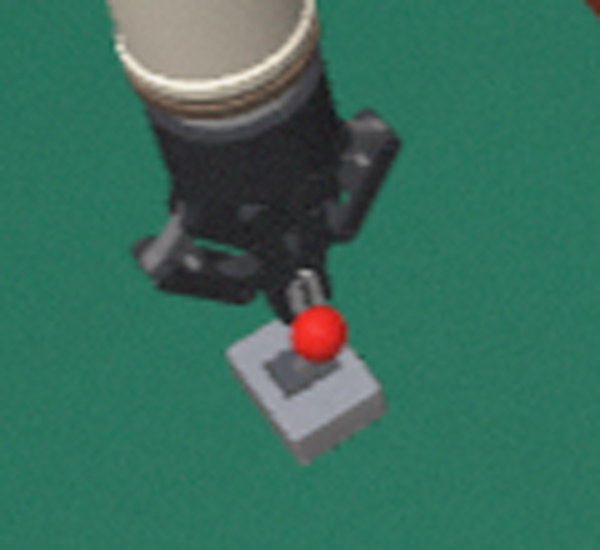

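```bash
python3 -m pendant '[{"tx":0,"ty":0.001,"tz":0,"wx":0,"wy":0,"wz":0,"gripper":0},{"tx":0,"ty":0,"tz":0,"wx":0,"wy":0,"wz":0,"gripper":0}]'
python3 -m pendant '[{"tx":0,"ty":-0.01,"tz":0,"wx":0,"wy":0,"wz":0,"gripper":0},{"tx":0,"ty":-0.03,"tz":0,"wx":0,"wy":0,"wz":0,"gripper":0},{"tx":0,"ty":-0.03,"tz":0,"wx":0,"wy":0,"wz":0,"gripper":0},{"tx":0,"ty":-0.03,"tz":-0.03,"wx":0,"wy":0,"wz":0,"gripper":0},{"tx":0,"ty":0,"tz":-0.04,"wx":0,"wy":0,"wz":0,"gripper":0},{"tx":0,"ty":0,"tz":-0.04,"wx":0,"wy":0,"wz":0,"gripper":0},{"tx":0,"ty":0,"tz":-0.04,"wx":0,"wy":0,"wz":0,"gripper":0},{"tx":0,"ty":0,"tz":0,"wx":0,"wy":0,"wz":0,"gripper":0},{"tx":0,"ty":0,"tz":0,"wx":0,"wy":0,"wz":0,"gripper":0}]'
python3 - <<'E'
from h import *
a=r.snapshot('scene');cv2.imwrite('pics/s18.png',cv2.resize(a[140:350,150:460],None,fx=2.5,fy=2.5,interpolation=cv2.INTER_CUBIC))
S=cal('scene');x=np.array([.9976,-.07,0])
e=np.array([.5096,-.3635,.101])+.043*x
print((pj(S,e)-[150,140])*2.5,(pj(S,np.array([.5096,-.3635,.101])-.043*x)))
E
```

```text
t: 17.2
ee_pos: [0.5295, -0.3647, 0.0893]
tool_rot: [-3.136, 0.0, 1.501]
wrist_force: [-7.9, 1.8, 3.7]
grip_width: 0.0
t: 18.1
ee_pos: [0.4326, -0.3583, 0.2406]
tool_rot: [3.14, 0.002, 1.501]
wrist_force: [-0.2, 0.2, -1.2]
grip_width: 0.0001
[160.04334992 389.07610177] [195.33707728 273.07224237]
```

View pics/s18.png

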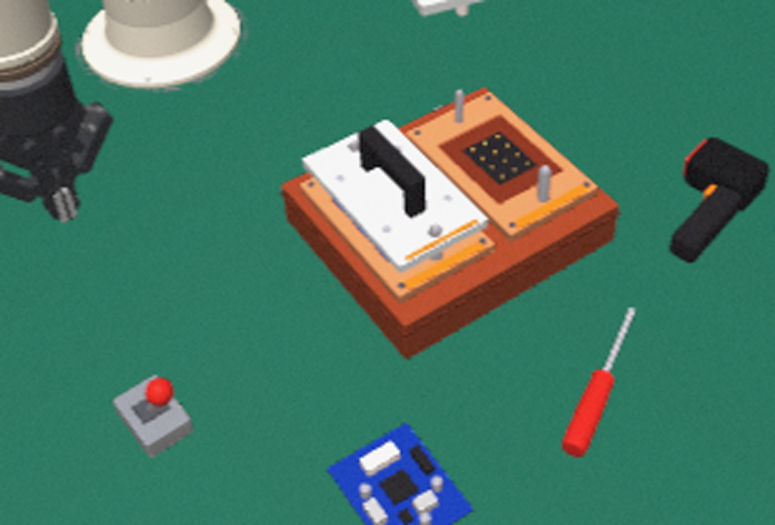

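```bash
python3 -c "
from station import r
print(r.close_job())"
```

```text
the job is handed in; nothing more can be done
None
```

I set the smaller white cover on the loaded nest, let go of it, then threw the switch lever to its end stop. The job was handed in at about 18.2 s of the 61 s allowed.

- **Cover:** Its feet touched the board at a tool height of 130.3 mm, the height worked out beforehand, and the vertical force read about +4.5 N just before release. The pictures show both pins through their holes, with the orange stripes at the same end and the plate level. The empty nest is still uncovered.
- **Lever:** The force rose to about 8 N at the end stop, and the lever stayed over after I backed off. In the scene picture the ball is at (159, 391), against (160, 389) predicted for the end position.
- **Bystanders:** The scanner, the spare board and the screwdriver look where they were. The arm ended clear of everything.

**Checks that disagreed:**
- My first wrist-camera fix on the lever was about 10 mm off, because the arm was still settling when I took it. I measured again directly above and used that.
- The tool came to rest 1 to 3 mm off target after some moves. I corrected this by looking through the slot at the small pin before lowering.

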